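# Load the pair of square vials onto the microscope stage

## Task

Two square amber sample vials stand side by side, touching or nearly so, on one of the low grey rests. Pick the two up together in one grasp, keep them upright, and set them down as a pair, still side by side, in the middle of the shallow tray on the black sample stage, with their row running along the tray's long side. The round vials and the single square vial on the other rest are not part of the job.

Things in the scene. Friction and masses are not known exactly. Their poses are not given: they have to be found in the camera images.
- vial_a: One vial of the pair, 18 mm square, 55 mm tall: amber glass body 44 mm tall, white round cap 16 mm wide; 30 g. Origin: centre of its underside; z up, x and y square to its sides. It stands on a fixed rimless grey slab 70 x 130 mm, 20 mm high. vial_b stands beside it towards +y, centres 19 mm apart: the pair is 37 mm wide along y, 18 mm along x. Other things nearby are under 60 mm tall.
- vial_b: The other vial of the pair, 18 mm square, 55 mm tall: amber glass body 44 mm tall, white round cap 16 mm wide; 30 g. Origin: centre of its underside; z up, x and y square to its sides. It stands at vial_a's +y side, turned the same way.
- tray (a point): Centre of the inner floor of the aluminium tray fixed on the black stage, 40 mm above the table. y runs along the tray's long side, x along its short side, z up. Inside 100 mm (y) by 60 mm (x); rim 5 mm thick, 6 mm above the floor. The tray is empty; the stage's other parts are no higher than 41 mm above the table. The stage is fixed.
Mind the look-alikes: they are no part of the job. What is shaped like the vial_a but blue is not meant.

How it is judged:
By the outcome, as a careful person would: the job done as asked, in the order asked, and still so for the second after the job is handed in, with the robot touching nothing.
It also fails if it takes over 40 s, if anything falls off the work surface, if the arm or the gripper's body presses on something with over 40 N, if the wrist force passes 120 N, or if a joint passes its speed limit or range.

## Robot

A 6-joint arm with a two-finger parallel gripper is mounted at the origin on the work surface. World frame = base frame: x ahead of the robot, y to its left, z up, the work surface at z = 0. Lengths are in m, angles in rad, forces in N, time in s.
With the tool pointing down it reaches from about 0.4 to 0.825 m from the base axis. Payload 7 kg.
Tool frame: the origin (TCP) lies at the very end of the fingers, on their centre line; the grasp point (between the pads) lies robot.hold_point_z behind it (robot.hold_point_z is the distance from the TCP to the grasp point, in m); z points along the fingers, y is the line along which they close (so a half turn about z gives the same grasp; the last joint's range is limited). The gripper opens to 85 mm and grips with 20 to 120 N. Pads are 22 mm wide; open, the fingers measure 114 mm over their backs; the gripper's body (76 mm by 85 mm) begins 54 mm behind the grasp point. The pads swing forward as they close: fully open they stand 13 mm farther back than shut.
Start: joints at [-0.9, 0.359, 0.012, 0, -1.224, -0.288], TCP at [0.252, -0.626, 0.231] pointing down, gripper open.
Joint ranges: [-3.07, 3.07], [-1.43, 2.12], [-1.02, 1.25], [-3.03, 1.67], [-3.05, -0], [-3.03, 3.03]. Speed limits (rad/s): [2.39, 2.39, 3.01, 3.14, 3.14, 3.14].

## Interface

Orientations are given as a rotation vector (axis times angle).
In Python, from cell import read_state, eyes, ticket, models, robot gives the robot as it stands. The module is installed in compiled form; this text tells all that it offers.
- The arm moves only by the tool drive_tool, never from a script. Its argument "targets" is a list of rows, each a list of 7 numbers: the shift along the tool's x, y, z in units of 0.02 m (1.0 is 0.02 m), then the turn, a rotation vector about the tool's x, y, z in units of 4 degrees (1.0 is 4 degrees), then the closure, from -1 (fully open) to 1 (shut). A call has 1 to 10 rows; each row shifts and turns the commanded pose from where the row before left it, along the tool's axes as they then stand; what a row does not reach is not made up. A row lasts 1/12 s, in which the tool goes at most 41.7 mm and 7.16 degrees, less where a joint would pass 70% of its speed; a pose out of reach is approached as far as the arm can. A call with a number of a shift or a turn outside -1 to 1 is refused whole. A call with a gripper value outside its range is refused whole. The fingers move at their own pace and stop on an object; "newtons" is the grip in N (left out, the last holds). Time passes only in rows, so rows that do not move let the fingers close. It gives the time, the measured TCP pose, the force, the opening and the grip force at its end, in the units of the state.
- read_state(): the state, without advancing time (a new reading comes with each control period).
- eyes.capture(name): name is "side" or "top" or "wrist"; returns a dict with "pixels" (420x560x3 uint8, blue, green, red), "mtx" (3x3 intrinsics, pixels), "R" (3x3) and "t" (3): a world point X has camera coordinates R X + t; the wrist camera has in their place "mount" (4x4, takes a point from camera to tool coordinates, whose origin is the TCP and whose axes are the flange's). Camera axes: x right, y down, z forward; pixel columns grow to the right and rows downward; lengths in m; the calibration is good to about 2 mm. A picture is of the moment at which its call begins: read the wrist's pose just before it. There is no depth.
- ticket.finish_job(): hands the job in; it is judged then, once.
Trained networks look in a picture, given as the dict that the camera call returned (one of the last four; its "shot" number tells which), for a name from the list of things; names that differ only in an ending like _2 or _b are one class to them, and where a whole thing is asked for, a point or a joint stands for the part that bears it (a point fixed in the world has none). Each returns a list of dicts, best first, with "confidence" (0 to 1); they miss things now and then, are a little off and sometimes report something else, mostly with a low value. They report only what shows in the picture. A call takes as long as a camera call. They do not tell look-alikes from the thing itself.
- models.search_frame(picture, name): "box" ([left, top, width, height] in pixels, round what is visible of it).
- models.spot_point(picture, name): "xy" ([column, row] in pixels: a listed point, or the origin of a listed thing).
The state is a dict: "t": time; "joint_pos": joint angles; "qvel": joint speeds; "joint_efforts": joint torques, N m; "tcp_pos": TCP position; "eef_rot": TCP orientation; "contact_force": force on the tool from outside, world axes, zero at the start; "ft_torque": the same for the moment, N m; "grip_width": opening from 0.0 (shut) to 1.0 (fully open); "grasp_force": force on a finger pad.
Only numpy, scipy, OpenCV 4.12 (cv2) and the standard library are available. Lean on these libraries where they do the work, as an engineer would, in place of code of your own. Each camera call takes 0.05 s, during which the arm holds its last target. There are 200 camera calls.

## Working session

There is one attempt and no reset: what is moved stays moved. The work goes in short steps, Python scripts to look and compute and a tool call to move; the robot and the scene stay as the last step left them, time stands still between calls to the robot, and variables do not carry over. Pictures are saved under pics/ and viewed, at most 11 in all, crops included, and the job is handed in when it is done.

Besides the shell and the picture viewer there is one more tool, called after ">>>" as name(argument=value, ...), one argument or row to a line, values as JSON. drive_tool: Moves the arm, as the interface text tells. Its arguments: {"type":"object","properties":{"targets":{"type":"array","items":{"type":"array","items":{"type":"number","minimum":-1,"maximum":1}}},"newtons":{"type":"number"}},"required":["targets"]}

```bash
mkdir -p pics
cat > h.py <<'E'
import numpy as np, cv2
from scipy.spatial.transform import Rotation as Ro
from cell import read_state, eyes, ticket, models, robot
def ray(p,uv,st=None):
    d=np.linalg.inv(p["mtx"])@np.array([uv[0],uv[1],1.])
    if "R" in p and p["R"] is not None:
        R=np.array(p["R"]);t=np.array(p["t"]);return -R.T@t,R.T@d
    M=np.array(p["mount"]);Rt=Ro.from_rotvec(st["eef_rot"]).as_matrix()
    return Rt@M[:3,3]+np.array(st["tcp_pos"]),Rt@M[:3,:3]@d
def atz(p,uv,z,st=None):
    o,d=ray(p,uv,st);return o+d*(z-o[2])/d[2]
def proj(p,X,st=None):
    X=np.array(X,float)
    if "R" in p: c=np.array(p["R"])@X+np.array(p["t"])
    else:
        M=np.array(p["mount"]);Rt=Ro.from_rotvec(st["eef_rot"]).as_matrix()
        c=M[:3,:3].T@(Rt.T@(X-np.array(st["tcp_pos"]))-M[:3,3])
    u=np.array(p["mtx"])@c;return u[:2]/u[2]
E
python3 - <<'E'
from h import *
np.set_printoptions(precision=4,suppress=True)
s=read_state();print(s["tcp_pos"],s["eef_rot"],robot.hold_point_z)
print(Ro.from_rotvec(s["eef_rot"]).as_matrix())
for n in("top","side"):
    p=eyes.capture(n);cv2.imwrite(f"pics/{n}.png",p["pixels"])
    for k,z in(("vial_a",.02),("tray",.04)):
        for r in models.spot_point(p,k)[:5]: print(n,k,r["xy"],r["confidence"],atz(p,r["xy"],z))
    for r in models.search_frame(p,"vial_a")[:5]: print(n,"box",r)
E
```

```text
[ 0.2519 -0.6257  0.2304] [ 0.5974 -3.0838 -0.0025] 0.0187
[[-0.9277 -0.3734 -0.0008]
 [-0.3734  0.9277  0.0015]
 [ 0.0002  0.0017 -1.    ]]
top vial_a [208.8, 160.5] 0.64 [0.6194 0.1807 0.02  ]
top vial_a [187.8, 256.9] 0.57 [0.4038 0.2202 0.02  ]
top vial_a [163.7, 204.3] 0.43 [0.5192 0.2781 0.02  ]
top tray [403.2, 193.6] 0.73 [ 0.5501 -0.2486  0.04  ]
top box {'box': [178.9, 248.8, 10.1, 10.7], 'confidence': 0.69}
top box {'box': [164.6, 199.0, 14.7, 9.0], 'confidence': 0.63}
side vial_a [176.1, 295.7] 0.94 [0.6104 0.2012 0.02  ]
side vial_a [291.0, 369.6] 0.93 [0.4024 0.2465 0.02  ]
side vial_a [203.2, 344.1] 0.75 [0.5251 0.258  0.02  ]
side vial_a [198.6, 358.8] 0.7 [0.5183 0.2791 0.02  ]
side tray [317.7, 159.5] 0.63 [ 0.5445 -0.2549  0.04  ]
side box {'box': [162.8, 268.4, 19.6, 33.3], 'confidence': 0.92}
side box {'box': [185.7, 328.4, 26.0, 36.2], 'confidence': 0.81}
side box {'box': [282.9, 341.7, 20.9, 34.1], 'confidence': 0.7}
side box {'box': [193.3, 314.3, 23.4, 38.9], 'confidence': 0.63}
side box {'box': [265.8, 149.0, 80.9, 50.6], 'confidence': 0.54}
```

View pics/top.png

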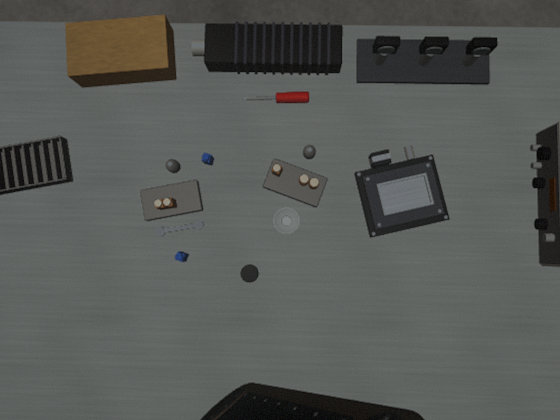

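View pics/side.png

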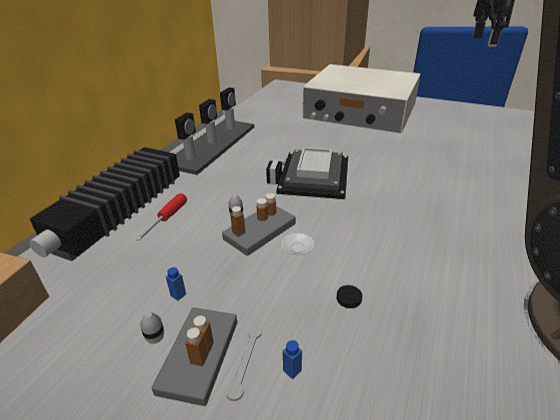

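Run:
```python
from h import *
np.set_printoptions(precision=4,suppress=True)
s=read_state();p=eyes.capture("top")
for uv in((158,203),(167,202)): print("cap",atz(p,uv,.075))
for a in((141,193),(199,181),(202,208),(146,220)): print("rest",atz(p,a,.02))
for a in((376,183),(428,174),(435,205),(383,216)): print("tray",atz(p,a,.044))
w=eyes.capture("wrist");print(w["mtx"],w["mount"])
c=cv2.resize(p["pixels"][145:225,130:340],None,fx=3.8,fy=3.8,interpolation=cv2.INTER_CUBIC);cv2.imwrite("pics/crop.png",c)
```

```text
cap [0.5169 0.2763 0.075 ]
cap [0.5193 0.2573 0.075 ]
rest [0.5436 0.33   0.02  ]
rest [0.5728 0.2012 0.02  ]
rest [0.5125 0.1924 0.02  ]
rest [0.4835 0.3162 0.02  ]
tray [ 0.5718 -0.1889  0.044 ]
tray [ 0.5934 -0.3015  0.044 ]
tray [ 0.5261 -0.3162  0.044 ]
tray [ 0.5002 -0.2042  0.044 ]
[[363.2929   0.     282.6358]
 [  0.     363.2929 209.9771]
 [  0.       0.       1.    ]] [[ 0.0002 -0.9559 -0.2937  0.0751]
 [ 1.      0.0002  0.0002  0.    ]
 [-0.0001 -0.2937  0.9559 -0.1431]
 [ 0.      0.      0.      1.    ]]
```

View pics/crop.png

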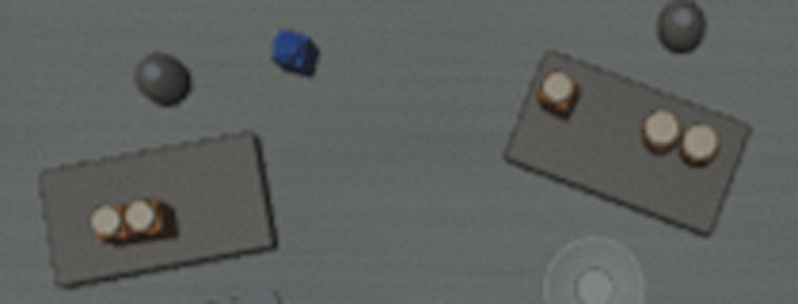

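>>> drive_tool(
  targets=[
    [-0.9,0.9,0,0,0,0.37,-1],
    [-0.9,0.9,0,0,0,0.37,-1],
    [-0.9,0.9,0,0,0,0.37,-1],
    [-0.9,0.9,0,0,0,0.37,-1],
    [-0.9,0.9,0,0,0,0.37,-1],
    [-0.9,0.9,0,0,0,0.37,-1],
    [-0.9,0.9,0,0,0,0.37,-1],
    [-0.9,0.9,0,0,0,0.37,-1],
    [-0.9,0.9,0,0,0,0.37,-1],
    [-0.9,0.9,0,0,0,0.37,-1],
  ],
)

```text
t: 1.33
tcp_pos: [0.3784, -0.4045, 0.2316]
eef_rot: [-0.193, 3.135, -0.0]
contact_force: [-0.1, -0.2, -0.5]
grip_width: 0.998
grasp_force: 0.0
```

>>> drive_tool(
  targets=[
    [-0.4,1,0,0,0,0,-1],
    [-0.4,1,0,0,0,0,-1],
    [-0.4,1,0,0,0,0,-1],
    [-0.4,1,0,0,0,0,-1],
    [-0.4,1,0,0,0,0,-1],
    [-0.4,1,0,0,0,0,-1],
    [-0.4,1,0,0,0,0,-1],
    [-0.4,1,0,0,0,0,-1],
    [-0.4,1,0,0,0,0,-1],
    [-0.4,1,0,0,0,0,-1],
  ],
)

```text
t: 2.17
tcp_pos: [0.4327, -0.1963, 0.2316]
eef_rot: [-0.195, 3.135, -0.0]
contact_force: [0.5, 0.8, 0.3]
grip_width: 0.999
grasp_force: 0.0
```

>>> drive_tool(
  targets=[
    [-0.4,1,0,0,0,0,-1],
    [-0.4,1,0,0,0,0,-1],
    [-0.4,1,0,0,0,0,-1],
    [-0.4,1,0,0,0,0,-1],
    [-0.4,1,0,0,0,0,-1],
    [-0.4,1,0,0,0,0,-1],
    [-0.4,1,0,0,0,0,-1],
    [-0.4,1,0,0,0,0,-1],
    [-0.4,1,0,0,0,0,-1],
    [-0.4,1,0,0,0,0,-1],
  ],
)

```text
t: 3.0
tcp_pos: [0.4872, 0.0122, 0.2316]
eef_rot: [-0.196, 3.135, 0.0]
contact_force: [0.0, 0.1, 0.0]
grip_width: 1.008
grasp_force: 0.0
```

>>> drive_tool(
  targets=[
    [-0.2,1,0.2,0,0,0,-1],
    [-0.2,1,0.2,0,0,0,-1],
    [-0.2,1,0.2,0,0,0,-1],
    [-0.2,1,0.2,0,0,0,-1],
    [-0.2,1,0.2,0,0,0,-1],
    [-0.2,1,0.2,0,0,0,-1],
    [-0.2,1,0.2,0,0,0,-1],
    [-0.2,1,0.2,0,0,0,-1],
    [-0.2,1,0.2,0,0,0,-1],
    [0,0,0,0,0,0,-1],
  ],
)

```text
t: 3.83
tcp_pos: [0.5006, 0.1967, 0.1946]
eef_rot: [0.198, -3.135, 0.0]
contact_force: [1.0, 0.7, 0.8]
grip_width: 1.002
grasp_force: 0.0
```

>>> drive_tool(
  targets=[
    [-0.35,0.85,0,0,0,0,-1],
    [-0.35,0.85,0,0,0,0,-1],
    [-0.35,0.85,0,0,0,0,-1],
    [-0.3,0.8,0,0,0,0,-1],
    [0,0,0,0,0,0,-1],
    [0,0,0,0,0,0,-1],
  ],
)

```text
t: 4.33
tcp_pos: [0.5191, 0.2651, 0.1949]
eef_rot: [0.197, -3.135, 0.001]
contact_force: [0.2, 0.0, 0.9]
grip_width: 1.0
grasp_force: 0.0
```

Run:
```python
from h import *
np.set_printoptions(precision=4,suppress=True)
s=read_state();p=eyes.capture("wrist");print(s["tcp_pos"],s["eef_rot"])
cv2.imwrite("pics/w1.png",p["pixels"])
for r in models.spot_point(p,"vial_a")[:5]: print(r["xy"],r["confidence"],atz(p,r["xy"],.02,s))
for r in models.search_frame(p,"vial_a")[:5]: print(r)
hsv=cv2.cvtColor(p["pixels"],cv2.COLOR_BGR2HSV)
m=cv2.inRange(hsv,(0,0,120),(40,90,255));n,_,st,c=cv2.connectedComponentsWithStats(m)
for i in range(1,n):
    if st[i,4]>150: print(st[i],c[i],atz(p,c[i],.075,s))
```

```text
[0.5191 0.2651 0.1949] [ 0.1968 -3.135   0.0005]
[191.7, 269.9] 0.82 [0.6124 0.1884 0.02  ]
[276.2, 187.8] 0.81 [0.5215 0.2595 0.02  ]
[300.0, 183.6] 0.79 [0.515  0.2802 0.02  ]
[261.7, 48.0] 0.61 [0.4081 0.2341 0.02  ]
{'box': [260.8, 175.7, 26.9, 38.3], 'confidence': 0.86}
{'box': [175.8, 260.2, 25.8, 47.6], 'confidence': 0.71}
{'box': [287.3, 175.1, 22.8, 36.5], 'confidence': 0.67}
{'box': [241.4, 21.7, 34.2, 39.9], 'confidence': 0.59}
[ 214  157  135   75 6717] [292.3744 193.8523] [0.5113 0.2714 0.075 ]
```

View pics/w1.png

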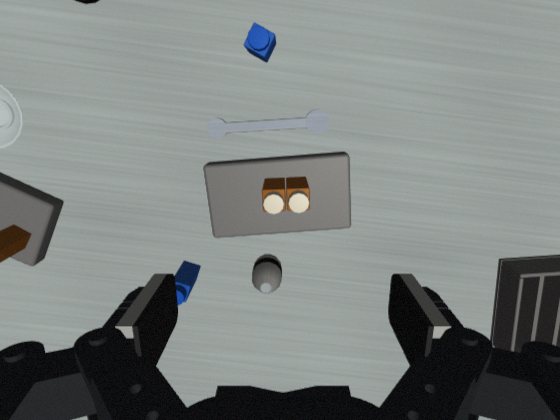

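Run:
```python
from h import *
np.set_printoptions(precision=4,suppress=True)
s=read_state();p=eyes.capture("wrist");I=p["pixels"][165:225,250:325]
h=cv2.cvtColor(I,cv2.COLOR_BGR2HSV)
print(h[38,24],h[38,49],h[20,24],h[35,5])
caps=cv2.inRange(I,(0,150,180),(255,255,255))
n,_,st,c=cv2.connectedComponentsWithStats(caps)
P=[]
for i in range(1,n):
    if st[i,4]>60: q=c[i]+[250,165];x=atz(p,q,.075,s);P.append(x);print(st[i],q,x)
am=cv2.inRange(h,(5,140,40),(25,255,255))
ys,xs=np.nonzero(am)
# top edge = first amber pixel per column -> far bottom edge line, on the rest
E=[(u,ys[xs==u].min()) for u in np.unique(xs)];E=np.array([e for e in E if 15<e[0]<57])
vx,vy,_,_=cv2.fitLine(E.astype(np.float32),cv2.DIST_HUBER,0,.01,.01).ravel();print("edge deg",np.degrees(np.arctan2(vy,vx)))
a=atz(p,[270,178],.02,s);b=atz(p,[270+40,178+40*vy/vx],.02,s);print("yaw",np.degrees(np.arctan2(-(b-a)[0],(b-a)[1])))
R=Ro.from_rotvec(s["eef_rot"]).as_matrix();print("tooly",np.degrees(np.arctan2(-R[0,1],R[1,1])))
cv2.imwrite("pics/c2.png",cv2.resize(I,None,fx=8,fy=8,interpolation=cv2.INTER_CUBIC))
if len(P)==2:
    d=P[1]-P[0];m=(P[0]+P[1])/2;print("mid",m,"yaw",np.degrees(np.arctan2(-d[0],d[1])),np.linalg.norm(d),"tool delta mm",1000*R.T@(m-s["tcp_pos"]))
```

```text
[ 21  36 220] [ 22  35 221] [ 13 166  60] [ 12  10 125]
[ 41  29  20  19 296] [300.4155 203.375 ] [0.5176 0.2771 0.075 ]
[ 16  30  20  20 293] [275.198  204.4573] [0.5208 0.2583 0.075 ]
edge deg -2.9845428
yaw 10.172389411060145
tooly 7.121125599905995
mid [0.5192 0.2677 0.075 ] yaw -170.30784038969898 0.019038842637734928 tool delta mm [ -0.973    3.9052 120.2385]
```

View pics/c2.png

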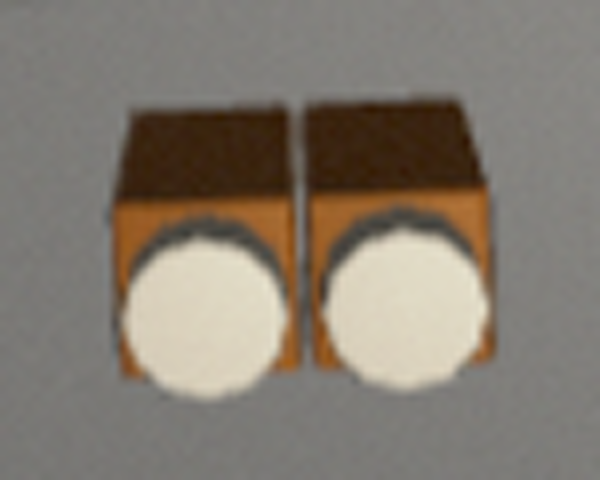

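>>> drive_tool(
  targets=[
    [-0.05,0.2,0.5,0,0,-0.68,-1],
    [0,0,1,0,0,0,-1],
    [0,0,1,0,0,0,-1],
    [0,0,1,0,0,0,-1],
    [0,0,1,0,0,0,-1],
    [0,0,1,0,0,0,-1],
    [0,0,0.5,0,0,0,-1],
    [0,0,0.5,0,0,0,-1],
    [0,0,0,0,0,0,-1],
    [0,0,0,0,0,0,-1],
  ],
)

```text
t: 5.37
tcp_pos: [0.5197, 0.268, 0.0656]
eef_rot: [-0.27, 3.13, -0.0]
contact_force: [0.1, 0.1, 1.0]
grip_width: 0.994
grasp_force: 0.0
```

Run:
```python
from h import *
np.set_printoptions(precision=4,suppress=True)
s=read_state();p=eyes.capture("wrist");R=Ro.from_rotvec(s["eef_rot"]).as_matrix()
print(s["tcp_pos"],"tooly",np.degrees(np.arctan2(-R[0,1],R[1,1])))
I=p["pixels"]
caps=cv2.inRange(I,(0,150,180),(255,255,255));n,_,st,c=cv2.connectedComponentsWithStats(caps)
for i in range(1,n):
    if 200<st[i,4]<4000 and abs(st[i,2]-st[i,3])<12: x=atz(p,c[i],.075,s);print(st[i],x,"tool",1000*R.T@(x-s["tcp_pos"]))
cv2.imwrite("pics/w2.png",I)
```

```text
[0.5197 0.268  0.0656] tooly 9.851149634358064
[241 272  37  33 940] [0.521  0.2583 0.075 ] tool [ 0.3365 -9.8273 -9.3907]
[287 272  37  33 944] [0.5178 0.2771 0.075 ] tool [ 0.3093  9.2458 -9.3948]
```

View pics/w2.png

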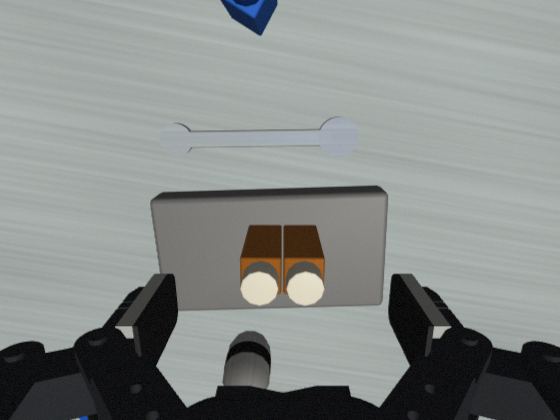

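>>> drive_tool(
  targets=[
    [0,0,0.8,0,0,0,-1],
    [0,0,0.7,0,0,0,-1],
    [0,0,0.5,0,0,0,-1],
    [0,0,0,0,0,0,0],
    [0,0,0,0,0,0,1],
    [0,0,0,0,0,0,1],
    [0,0,0,0,0,0,1],
    [0,0,0,0,0,0,1],
    [0,0,0,0,0,0,1],
    [0,0,0,0,0,0,1],
  ],
  newtons=30,
)

```text
t: 6.25
tcp_pos: [0.52, 0.2686, 0.0264]
eef_rot: [-0.27, 3.128, 0.001]
contact_force: [-1.7, -0.5, 7.0]
grip_width: 0.416
grasp_force: 30.8
```

>>> drive_tool(
  targets=[
    [0,0,-0.3,0,0,0,1],
    [0,0,-0.6,0,0,0,1],
    [0,0,-0.8,0,0,0,1],
    [0,0,-0.8,0,0,0,1],
    [0,0,-0.8,0,0,0,1],
    [0,0,-0.8,0,0,0,1],
    [0,0,-0.8,0,0,0,1],
    [0,0,-0.6,0,0,0,1],
    [0,0,-0.3,0,0,0,1],
    [0,0,0,0,0,0,1],
  ],
)

```text
t: 7.08
tcp_pos: [0.5199, 0.2686, 0.1429]
eef_rot: [-0.27, 3.128, 0.003]
contact_force: [0.4, -0.2, -0.4]
grip_width: 0.417
grasp_force: 30.1
```

Run:
```python
from h import *
np.set_printoptions(precision=4,suppress=True)
s=read_state();p=eyes.capture("wrist");R=Ro.from_rotvec(s["eef_rot"]).as_matrix()
print(s["tcp_pos"],s["joint_pos"]);I=p["pixels"];cv2.imwrite("pics/w3.png",I)
q=eyes.capture("side");cv2.imwrite("pics/s3.png",np.hstack([q["pixels"][180:420,120:400],cv2.resize(I,(373,280))[40:280]]))
# tray edges in top view: bright aluminium floor
t=eyes.capture("top")["pixels"][170:220,365:445];print(cv2.cvtColor(t,cv2.COLOR_BGR2GRAY)[24,::4])
```

```text
[0.5199 0.2686 0.1429] [ 0.8108  0.2833 -0.3126  0.0002 -0.9723 -2.2097]
[ 35  52  51  51 116 117 119 120 121 118 117 119 120 120 119 120 104  49
  52  31]
```

View pics/s3.png

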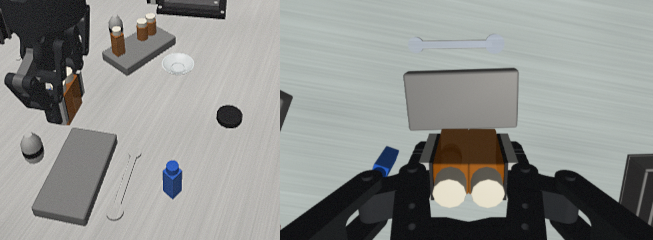

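>>> drive_tool(
  targets=[
    [0,-0.3,0,0,0,0,1],
    [-0.05,-0.6,0,0,0,0,1],
    [-0.05,-0.9,0,0,0,0,1],
    [-0.05,-1,0,0,0,0,1],
    [-0.05,-1,0,0,0,0,1],
    [-0.05,-1,0,0,0,0,1],
    [-0.05,-1,0,0,0,0,1],
    [-0.05,-1,0,0,0,0,1],
    [-0.05,-1,0,0,0,0,1],
    [-0.05,-1,0,0,0,0,1],
  ],
)

```text
t: 8.07
tcp_pos: [0.5581, 0.0941, 0.1407]
eef_rot: [0.269, -3.129, 0.001]
contact_force: [0.7, 0.1, 0.3]
grip_width: 0.416
grasp_force: 30.1
```

>>> drive_tool(
  targets=[
    [-0.05,-1,0,0,0,0,1],
    [-0.05,-1,0,0,0,0,1],
    [-0.05,-1,0,0,0,0,1],
    [-0.05,-1,0,0,0,0,1],
    [-0.05,-1,0,0,0,0,1],
    [-0.05,-1,0,0,0,-0.1,1],
    [-0.05,-1,0,0,0,-0.1,1],
    [-0.05,-1,0,0,0,-0.1,1],
    [-0.05,-1,0,0,0,-0.1,1],
    [-0.05,-1,0,0,0,-0.1,1],
  ],
)

```text
t: 8.9
tcp_pos: [0.6032, -0.1008, 0.1406]
eef_rot: [0.324, -3.124, -0.0]
contact_force: [0.7, 1.0, -0.3]
grip_width: 0.418
grasp_force: 30.1
```

>>> drive_tool(
  targets=[
    [-0.05,-1,0,0,0,0,1],
    [-0.05,-1,0,0,0,0,1],
    [-0.05,-1,0,0,0,0,1],
    [-0.05,-1,0,0,0,0,1],
    [-0.05,-1,0,0,0,0,1],
    [0,-0.7,0,0,0,0,1],
    [0,-0.5,0,0,0,0,1],
    [0,-0.2,0,0,0,0,1],
    [0,0,0,0,0,0,1],
    [0,0,0,0,0,0,1],
  ],
)

```text
t: 9.73
tcp_pos: [0.6347, -0.2228, 0.1411]
eef_rot: [0.324, -3.124, -0.0]
contact_force: [0.2, 0.4, -0.5]
grip_width: 0.423
grasp_force: 30.1
```

Run:
```python
from h import *
np.set_printoptions(precision=4,suppress=True)
s=read_state();p=eyes.capture("wrist");R=Ro.from_rotvec(s["eef_rot"]).as_matrix()
print(s["tcp_pos"],"tooly",np.degrees(np.arctan2(-R[0,1],R[1,1])))
for r in models.spot_point(p,"tray")[:2]: x=atz(p,r["xy"],.04,s);print(r,x,"tool",1000*R.T@(x-s["tcp_pos"]))
cv2.imwrite("pics/w4.png",p["pixels"])
```

```text
[ 0.6347 -0.2228  0.1411] tooly 11.845117839316199
{'xy': [263.2, 75.2], 'confidence': 0.73} [ 0.55  -0.253  0.04 ] tool [ 89.1155 -12.268  101.1326]
```

View pics/w4.png

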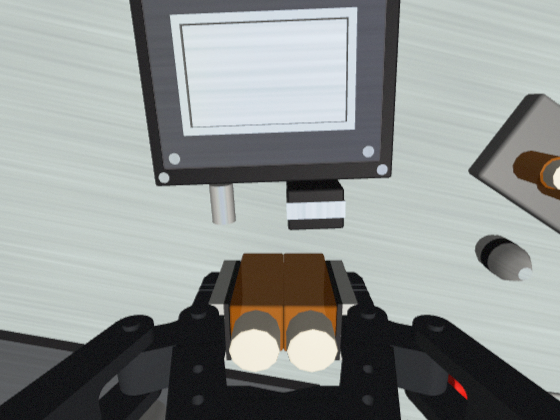

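Run:
```python
from h import *
np.set_printoptions(precision=4,suppress=True)
s=read_state();p=eyes.capture("wrist");R=Ro.from_rotvec(s["eef_rot"]).as_matrix()
g=cv2.cvtColor(p["pixels"],cv2.COLOR_BGR2GRAY)
m=cv2.inRange(g,150,255)[0:175,150:380];m=cv2.morphologyEx(m,cv2.MORPH_CLOSE,np.ones((9,9)))
cs,_=cv2.findContours(m,cv2.RETR_EXTERNAL,cv2.CHAIN_APPROX_NONE);c=max(cs,key=cv2.contourArea)
c=cv2.convexHull(c)
e=cv2.approxPolyDP(c,6,True)[:,0]+[150,0];print(e)
W=np.array([atz(p,u,.046,s) for u in e])
print(W,"side",np.linalg.norm(W-np.roll(W,-1,0),axis=1))
(cx,cy),sz,a=cv2.minAreaRect((W[:,:2]*1000).astype(np.float32));print(cx,cy,sz,a)
for a,b in zip(W,np.roll(W,-1,0)): d=b-a;print("dir",np.degrees(np.arctan2(-d[0],d[1])))
print("tool mm",1000*R.T@(np.array([cx/1000,cy/1000,.04])-s["tcp_pos"]))
```

```text
[[356   7]
 [353 128]
 [183 134]
 [169  14]]
[[ 0.5025 -0.2062  0.046 ]
 [ 0.5699 -0.1897  0.046 ]
 [ 0.5962 -0.296   0.046 ]
 [ 0.5288 -0.313   0.046 ]] side [0.0694 0.1095 0.0695 0.11  ]
549.3663330078125 -251.2609100341797 (69.5324935913086, 110.0016860961914) 13.831246376037598
dir -76.28292038141674
dir -166.1108367644669
dir 104.09159223236571
dir 13.831228899006243
tool mm [ 89.7394 -10.8016 101.4083]
```

>>> drive_tool(
  targets=[
    [0.4,-0.14,0,0,0,0,1],
    [0.8,-0.2,0,0,0,0,1],
    [1,-0.2,0,0,0,0,1],
    [1,0,0,0,0,0,1],
    [0.8,0,0,0,0,0,1],
    [0.49,0,0,0,0,-0.25,1],
    [0,0,0,0,0,-0.25,1],
    [0,0,0,0,0,0,1],
    [0,0,0,0,0,0,1],
  ],
)

```text
t: 10.63
tcp_pos: [0.5501, -0.2519, 0.1416]
eef_rot: [-0.38, 3.118, -0.001]
contact_force: [-0.4, 0.8, -1.5]
grip_width: 0.418
grasp_force: 30.1
```

>>> drive_tool(
  targets=[
    [0,0,0.5,0,0,0,1],
    [0,0,0.8,0,0,0,1],
    [0,0,0.8,0,0,0,1],
    [0,0,0.7,0,0,0,1],
    [0,0,0.6,0,0,0,1],
    [0,0,0.4,0,0,0,1],
    [0,0,0.3,0,0,0,1],
    [0,0,0,0,0,0,1],
    [0,0,0,0,0,0,1],
  ],
)

```text
t: 11.38
tcp_pos: [0.5495, -0.252, 0.059]
eef_rot: [0.379, -3.118, 0.0]
contact_force: [0.1, 0.3, -0.4]
grip_width: 0.419
grasp_force: 30.1
```

Run:
```python
from h import *
np.set_printoptions(precision=4,suppress=True)
s=read_state();p=eyes.capture("wrist");R=Ro.from_rotvec(s["eef_rot"]).as_matrix()
print(s["tcp_pos"],"yaw",np.degrees(np.arctan2(-R[0,1],R[1,1])),"tilt",R[:,2])
print("to centre, tool mm",1000*R.T@(np.array([.5494,-.2513,.0464])-s["tcp_pos"]))
cv2.imwrite("pics/w5.png",p["pixels"])
```

```text
[ 0.5495 -0.252   0.059 ] yaw 13.866903392665025 tilt [-0.0006 -0.0001 -1.    ]
to centre, tool mm [-0.0819  0.7295 12.6486]
```

View pics/w5.png

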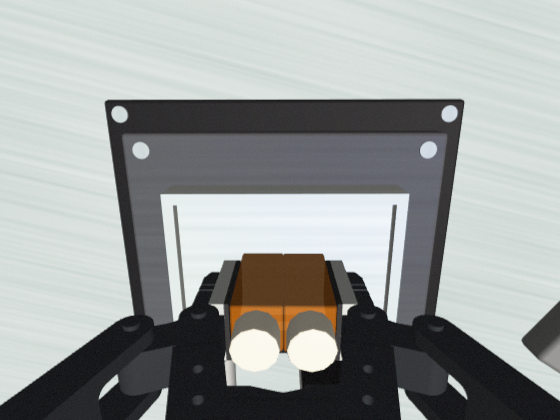

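>>> drive_tool(
  targets=[
    [0,0.03,0.25,0,0,0,1],
    [0,0,0.15,0,0,0,1],
    [0,0,0.1,0,0,0,1],
    [0,0,0.05,0,0,0,1],
    [0,0,0,0,0,0,1],
    [0,0,0,0,0,0,1],
  ],
)

```text
t: 11.93
tcp_pos: [0.5492, -0.2515, 0.0483]
eef_rot: [-0.379, 3.119, -0.0]
contact_force: [0.0, -0.3, -0.4]
grip_width: 0.421
grasp_force: 30.1
```

Not touching yet; step down gently until contact shows.

>>> drive_tool(
  targets=[
    [0,0,0.06,0,0,0,1],
    [0,0,0,0,0,0,1],
    [0,0,0,0,0,0,1],
  ],
)

```text
t: 12.18
tcp_pos: [0.5492, -0.2515, 0.0471]
eef_rot: [0.379, -3.119, -0.0]
contact_force: [-1.1, 0.3, -0.7]
grip_width: 0.417
grasp_force: 30.1
```

>>> drive_tool(
  targets=[
    [0,0,0.04,0,0,0,1],
    [0,0,0,0,0,0,1],
    [0,0,0,0,0,0,1],
  ],
)

```text
t: 12.43
tcp_pos: [0.5494, -0.2515, 0.0464]
eef_rot: [-0.379, 3.118, -0.0]
contact_force: [0.3, -0.5, 0.3]
grip_width: 0.418
grasp_force: 30.2
```

>>> drive_tool(
  targets=[
    [0,0,0.04,0,0,0,1],
    [0,0,0,0,0,0,1],
    [0,0,0,0,0,0,1],
  ],
)

```text
t: 12.68
tcp_pos: [0.5494, -0.2515, 0.0464]
eef_rot: [-0.379, 3.118, -0.001]
contact_force: [-1.9, 1.1, 7.1]
grip_width: 0.416
grasp_force: 31.2
```

>>> drive_tool(
  targets=[
    [0,0,0.04,0,0,0,1],
    [0,0,0,0,0,0,1],
    [0,0,0,0,0,0,1],
  ],
)

```text
t: 12.93
tcp_pos: [0.5494, -0.2515, 0.0464]
eef_rot: [-0.38, 3.118, -0.001]
contact_force: [-4.4, 3.8, 13.6]
grip_width: 0.419
grasp_force: 32.1
```

>>> drive_tool(
  targets=[
    [0,0,-0.05,0,0,0,1],
    [0,0,0,0,0,0,0.12],
    [0,0,0,0,0,0,0.08],
    [0,0,0,0,0,0,0.04],
    [0,0,0,0,0,0,0],
    [0,0,0,0,0,0,-0.1],
    [0,0,0,0,0,0,-0.2],
    [0,0,0,0,0,0,-0.3],
    [0,0,0,0,0,0,-0.3],
    [0,0,0,0,0,0,-0.3],
  ],
)

```text
t: 13.77
tcp_pos: [0.5492, -0.2515, 0.0457]
eef_rot: [0.379, -3.119, -0.0]
contact_force: [-0.2, 0.4, -0.5]
grip_width: 0.651
grasp_force: 0.0
```

Run:
```python
from h import *
p=eyes.capture("wrist");cv2.imwrite("pics/w6.png",p["pixels"][180:420])
```

```text
(no output)
```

View pics/w6.png

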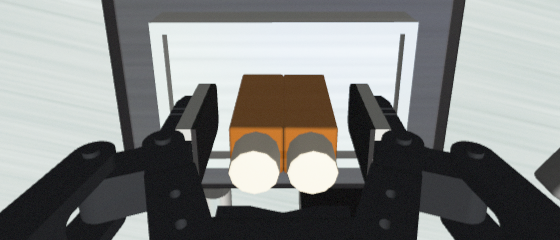

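The picture shows both vials upright, side by side, with clearance to both pads. I retreat straight up.

>>> drive_tool(
  targets=[
    [0,0,-0.3,0,0,0,-0.3],
    [0,0,-0.7,0,0,0,-0.3],
    [0,0,-1,0,0,0,-0.3],
    [0,0,-1,0,0,0,-0.3],
    [0,0,-1,0,0,0,-0.3],
    [0,0,-1,0,0,0,-0.3],
    [0,0,-1,0,0,0,-0.3],
    [0,0,-0.6,0,0,0,-0.3],
    [0,0,0,0,0,0,-0.3],
    [0,0,0,0,0,0,-0.3],
  ],
)

```text
t: 14.65
tcp_pos: [0.5496, -0.2514, 0.1788]
eef_rot: [-0.379, 3.117, -0.001]
contact_force: [0.3, 0.2, -0.7]
grip_width: 0.649
grasp_force: 0.0
```

Run:
```python
from h import *
np.set_printoptions(precision=4,suppress=True)
s=read_state();p=eyes.capture("wrist");I=p["pixels"]
h=cv2.cvtColor(I,cv2.COLOR_BGR2HSV);am=cv2.inRange(h,(5,110,30),(25,255,255))
n,_,st,c=cv2.connectedComponentsWithStats(am);print([(list(st[i]),c[i]) for i in range(1,n) if st[i,4]>80])
for r in models.spot_point(p,"vial_a")[:3]: print(r["confidence"],r["xy"],atz(p,r["xy"],.04,s))
print([proj(p,X,s) for X in ((.5494+.0023,-.2513-.0092,.095),(.5494-.0023,-.2513+.0092,.095))])
cv2.imwrite("pics/w7.png",I)
```

```text
[([np.int32(258), np.int32(185), np.int32(52), np.int32(38), np.int32(995)], array([283.3799, 196.1045])), ([np.int32(478), np.int32(252), np.int32(63), np.int32(36), np.int32(716)], array([497.683 , 266.7542])), ([np.int32(545), np.int32(296), np.int32(15), np.int32(25), np.int32(197)], array([554.4619, 307.6447]))]
0.98 [272.3, 194.4] [ 0.5503 -0.2598  0.04  ]
0.86 [295.0, 194.2] [ 0.5458 -0.2422  0.04  ]
[array([268.5256, 217.4899]), array([297.3679, 217.4121])]
```

View pics/w7.png

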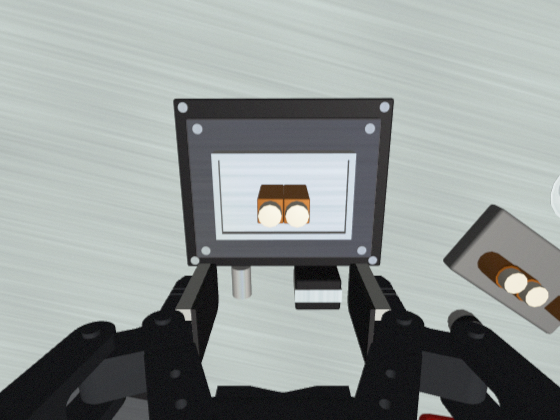

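The vials stand upright at about (283,205), centred in the tray and lined up with its long side. Caps are at (270,215) and (297,215), against predicted (269,217) and (297,217).

```bash
python3 -c "
from cell import ticket
print(ticket.finish_job())"
```

```text
the job is handed in; nothing more can be done
None
```

I picked up both amber square vials in one grasp and set them down upright and side by side, centred in the tray along its long side; the job was handed in at about 15 s of the 40 s.

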